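Load the thin-section press, release its safety catch and hold the lever down

TASK

Put the resin sample block with the red-brown sherd into the recess of the little bonding press and push it fully home, flat on the glass, while the lever is still locked upright. Then flip the red safety catch all the way down, take the lever by its black ball knob, pull it down to its stop so that the sprung foot presses on the block, and finish while still holding it down by the knob: the lever springs back up if it is let go. Leave the other two blocks, the jar and the slide box where they are.

Things in the scene. Friction and masses are not known exactly. Their poses are not given: they have to be found in the camera images.
- press: Bonding press, fixed: grey-green base 215 x 100 mm, its top 18 mm above the table. Origin at table height under the recess's centre; x points to the rear (lever's pivot), y to the side with the red catch, z up; base from x = -80 to +135 mm. The lever comes down towards -x over the recess. An upright stop screw, its top 73 mm above the table, stands at x = -58, y = 0.
- nest_floor (a point): Centre of the recess's floor (a glass slide), 24 mm above the table, in an aluminium plate 66 x 48 mm, top 34 mm above the table. Recess 10 mm deep, 46.5 mm long along the press's x, 28.5 mm wide along y, rim chamfered 3 mm. Axes as the press. A seated block stands 12 mm proud. Parked, all of the lever keeps 60 mm behind (+x of) it; the pivot's cheeks (up to 104 mm high) begin 48 mm behind it.
- sample: The block to load: pale resin 42 (x) x 24 (y) x 22 (z) mm, about 32 g, with a red-brown sherd showing in its top and sides; starts lying flat on the table. Origin at the centre of its underside, z up. Either way round (half turn) fits the recess.
- catch (a joint): Red safety catch, a hinge: 0 is on (its nose props the lever's lug: the lever cannot be pulled), 0.9 rad is fully off, at its stop; stays where it is left (friction about 0.06 N m). Pressing its thumb tab down from above turns it off. Axis along the press's y, 69 mm behind the recess's centre, 50 mm above the table.
- catch_tab (a point): Upper face of the catch's ribbed thumb tab, 38 mm from the catch's axis towards the front, 50 mm to the press's +y side of the recess's centre line. The tab is 28 mm wide along y; it slopes 25 degrees up to the front when on, 26 degrees down when off, so this point sinks from about 68 to 35 mm above the table. Moves with the catch; axes as the press at catch 0.
- lever (a joint): Lever hinge: 0 is parked, 105 degrees up from level (leaning 15 degrees back); 1.833 rad is level, at its stop, fully down. A spring drives it back to 0: about 2 N at the knob near the bottom, and about 7 N with a block under the foot. Blocked by the catch until that is off.
- lever_hinge (a point): Axis of the lever's pivot, parallel to the press's y: 100 mm behind the recess's centre, 85 mm above the table. Axes as the press.
- knob: Black ball knob, 30 mm across, on the lever's end; origin at its centre, 215 mm from the pivot axis. The bar next to it is 14 mm thick along the press's y, 22 mm the other way. Parked it is 293 mm above the table, 156 mm behind the recess's centre; fully down 85 mm above the table, 115 mm in front. Also revolves on the bar; may turn between the fingers.
- foot: Black rubber foot, 22 mm across, on a sprung plunger under the lever, 100 mm from the pivot; origin at the centre of its pressing face. With the lever at its stop and the block seated it is pushed in by 6 mm and presses with about 10 N.
- grey_block: Bystander: block like the sample, 42 x 24 x 22 mm, with a grey stone chip. Origin at the centre of its underside.
- black_block: Bystander: block like the sample, 42 x 24 x 22 mm, with a black chip. Origin at the centre of its underside.
- jar: Bystander: amber jar with white cap, 54 mm across, 55 mm tall. Origin at the centre of its underside.
- slide_box: Bystander: blue box with white lid for glass slides, 84 x 36 x 34 mm. Origin at the centre of its underside.
Mind the look-alikes: they are no part of the job. Leave any pink look-alike of the sample alone.

How it is judged (in metres and radians):
On the way, in this order (a step that is already met when the one before it is completed fails the run):
1. the sample block lies seated on the floor of the recess, with the catch still on and the lever up (horizontal distance between sample and nest_floor below 0.004 m and z of sample in the frame of nest_floor below 0.0015 m and angle between sample's own z axis and vertical below 0.06 rad and angle between the x axis of sample and the x axis of press, either way round below 0.15 rad and linear speed of sample below 0.02 m/s and value of joint catch below 0.3 rad and value of joint lever below 0.2 rad), for 0.2 s.
2. the safety catch is flipped off while the lever is still up (value of joint catch above 0.7 rad and value of joint lever below 0.3 rad), for 0.1 s.
3. the lever is pulled down to its stop by the knob (value of joint lever above 1.77 rad and contact force between the fingers and knob above 0.5 N), for 0.2 s.
At the end, for the whole second after the job is handed in: Fingers hold the knob (over 0.5 N), lever within 0.06 rad of its lower stop, foot pressing the sample with over 5 N; sample at rest on the recess floor (1.5 mm in height, 4 mm sideways, tilt 0.06, alignment 0.15 rad); catch still off (over 0.6 rad) (all of step 3 and contact force between foot and sample above 5 N and value of joint catch above 0.6 rad and horizontal distance between sample and nest_floor below 0.004 m and z of sample in the frame of nest_floor below 0.0015 m and angle between sample's own z axis and vertical below 0.06 rad and angle between the x axis of sample and the x axis of press, either way round below 0.15 rad and linear speed of sample below 0.02 m/s); the arm keeps its last pose, push and grip.
It fails at once if the lever is forced down while the catch is still on (value of joint lever above 0.25 rad and value of joint catch below 0.3 rad).
It fails at once if another block, the jar or the slide box is moved by more than 20 mm (distance of any of grey_block, black_block, jar, slide_box from where it was at the start of the episode above 0.02 m).
It also fails if it takes over 72 s, if anything falls off the work surface, if the arm or the gripper's body presses on something with over 40 N, if the wrist force passes 120 N, or if a joint passes its speed limit or range.

ROBOT

A 6-joint arm with a two-finger parallel gripper is mounted at the origin on the work surface. World frame = base frame: x ahead of the robot, y to its left, z up, the work surface at z = 0. Lengths are in mm, angles in rad, forces in N, time in s.
With the tool pointing down it reaches from about 400 to 825 mm from the base axis. Payload 7 kg.
Tool frame: the origin (TCP) lies between the finger pads; the fingertips stand robot.tip_extent ahead of it and the grasp point (between the pads) lies 5 mm behind it (robot.tip_extent is the distance from the TCP to the fingertips, in mm); z points along the fingers, y is the line along which they close (so a half turn about z gives the same grasp; the last joint's range is limited). The gripper opens to 88 mm and grips with 3 to 60 N. Pads are 19 mm wide; open, the fingers measure 130 mm over their backs; the gripper's body (78 mm by 193 mm) begins 47 mm behind the grasp point.
Start: joints at [-0.903, 0.359, 0.012, 0, -1.224, -0.288], TCP at [250.218, -626.886, 240.561] pointing down, gripper open.
Joint ranges: [-3.07, 3.07], [-1.43, 2.12], [-1.02, 1.25], [-3.03, 1.67], [-3.05, -0], [-3.03, 3.03]. Speed limits (rad/s): [2.39, 2.39, 3.01, 3.14, 3.14, 3.14].

INTERFACE

Orientations are given as a rotation vector (axis times angle).
In Python, from rig import robot gives the robot as it stands. The module is installed in compiled form; this text tells all that it offers.
- The arm moves only by the tool play_rows, never from a script. Its argument "increments" is a list of rows, each a list of 2 entries, a list of its own where there are three numbers: the shift along the world's x, y, z in mm, then the turn about the world's z in rad. In form: [[[dx, dy, dz], roll], ...]. A call has 1 to 10 rows; each row is the pose to reach, as a shift and turn from the pose commanded when the call began; what a row does not reach only later rows make up. A row lasts 1/10 s, in which the tool goes at most 50 mm and 8.59 degrees, less where a joint would pass 70% of its speed; a pose out of reach is approached as far as the arm can. A call with a gripper value outside its range is refused whole. "claw" is the closure in counts, from 0 (fully open) to 255 (shut), set as the call begins (left out, the last holds). The fingers move at their own pace and stop on an object; the grip force is fixed at half the most. Time passes only in rows, so rows that repeat a pose let the fingers close. It gives the time, the measured TCP pose, the force, the opening and the grip force at its end, in the units of the state.
- robot.read_state(): the state, without advancing time (a new reading comes with each control period).
- robot.snapshot(name): name is "side" or "top"; returns the picture (480x640x3 uint8, red, green, blue); there is no depth.
- robot.camera_params(name): a dict with "K" (3x3 intrinsics, pixels), "rvec" (rotation vector, rad) and "tvec" (3), from world to camera coordinates, as OpenCV has them. Camera axes: x right, y down, z forward; pixel columns grow to the right and rows downward; lengths in mm; the calibration is good to about 2 mm. A picture is of the moment at which its call begins. camera_params takes no time and is no camera call.
- robot.hand_in(): hands the job in; it is judged then, once.
The state is a dict: "clock": time; "joint_pos": joint angles; "qd": joint speeds; "joint_efforts": joint torques, N m; "tcp_pos": TCP position; "eef_rot": TCP orientation; "wrist_force": force on the tool from outside, world axes, zero at the start; "wrist_torque": the same for the moment, N m; "opening": opening from 0.0 (shut) to 1.0 (fully open); "grasp_force": force on a finger pad.
Only numpy, scipy, OpenCV 4.12 (cv2) and the standard library are available. Lean on these libraries where they do the work, as an engineer would, in place of code of your own. Each camera call takes 0.05 s, during which the arm holds its last target. There are 200 camera calls.

## Working session

There is one attempt and no reset: what is moved stays moved. The work goes in short steps, Python scripts to look and compute and a tool call to move; the robot and the scene stay as the last step left them, time stands still between calls to the robot, and variables do not carry over. Pictures are saved under pics/ and viewed, at most 10 in all, crops included, and the job is handed in when it is done.

Besides the shell and the picture viewer there is one more tool, called as name(argument=value, ...), one argument or row to a line, values as JSON. play_rows: Moves the arm, as the interface text tells. Its arguments: {"type":"object","properties":{"increments":{"type":"array"},"claw":{"type":"number"}},"required":["increments"]}

```bash
mkdir -p pics
cat > h.py <<'E'
import numpy as np, cv2
from rig import robot
def cam(n):
    p=robot.camera_params(n); K=np.array(p["K"],float); R=cv2.Rodrigues(np.array(p["rvec"],float))[0]; t=np.array(p["tvec"],float).ravel()
    return K,R,t
def ray(n,uv):
    K,R,t=cam(n); d=R.T@np.linalg.solve(K,[uv[0],uv[1],1.]); return -R.T@t,d
def onz(n,uv,z):
    c,d=ray(n,uv); return c+d*(z-c[2])/d[2]
def proj(n,P):
    K,R,t=cam(n); q=K@(R@np.asarray(P,float)+t); return q[:2]/q[2]
def tri(uvs,uvt):
    c1,d1=ray("side",uvs); c2,d2=ray("top",uvt)
    s=np.linalg.lstsq(np.c_[d1,-d2],c2-c1,rcond=None)[0]
    a=c1+s[0]*d1;b=c2+s[1]*d2; return (a+b)/2,np.linalg.norm(a-b)
def snap(n,f):
    im=cv2.cvtColor(np.array(robot.snapshot(n)),cv2.COLOR_RGB2BGR); cv2.imwrite("pics/"+f,im); return im
E
python3 - <<'E'
from h import *
snap("top","t0.png"); snap("side","s0.png"); print(robot.read_state(), robot.tip_extent)
for n in("top","side"):
    K,R,t=cam(n); print(n,K[0,0],-R.T@t,R[2])
E
```

```text
{'clock': 0.1, 'joint_pos': array([-9.02889549e-01,  3.59328375e-01,  1.11489610e-02, -3.06127087e-04,
       -1.22409907e+00, -2.88119746e-01]), 'qd': array([-0.00034004, -0.00225297,  0.00243343,  0.00191114,  0.00111336,
        0.00189104]), 'joint_efforts': array([-7.64376691e-04, -5.84163415e+01,  2.93753064e+01,  7.01565340e+00,
        1.01463767e-02, -8.30884323e-05]), 'tcp_pos': array([ 250.07078836, -626.51896497,  239.7076534 ]), 'eef_rot': array([ 5.92747829e-01, -3.08473196e+00, -2.27488095e-03]), 'wrist_force': array([ 0.30728949, -0.73575531,  0.0072348 ]), 'wrist_torque': array([-0.05059447,  0.04498118,  0.02274833]), 'grasp_force': 0.0, 'opening': 1.0016619593220886} 14.0
top 435.3739035230191 [481.55756267   9.10270053 943.84065913] [ 0.17141998  0.0120674  -0.98512414]
side 529.236082555809 [292.2963124  853.46408963 712.99969814] [ 0.30997284 -0.81081023 -0.49649131]
```

View pics/t0.png

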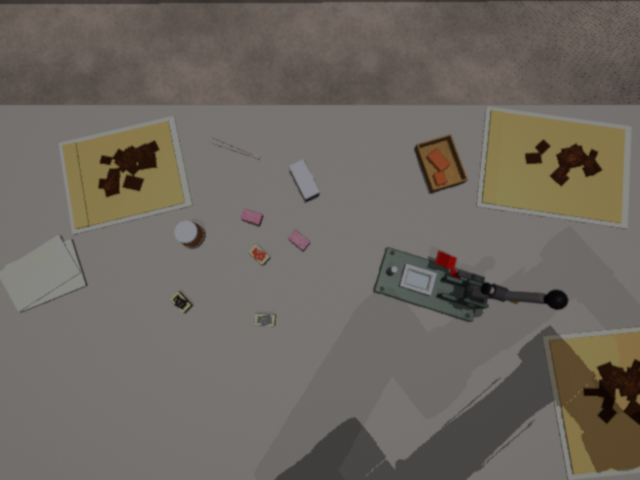

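View pics/s0.png

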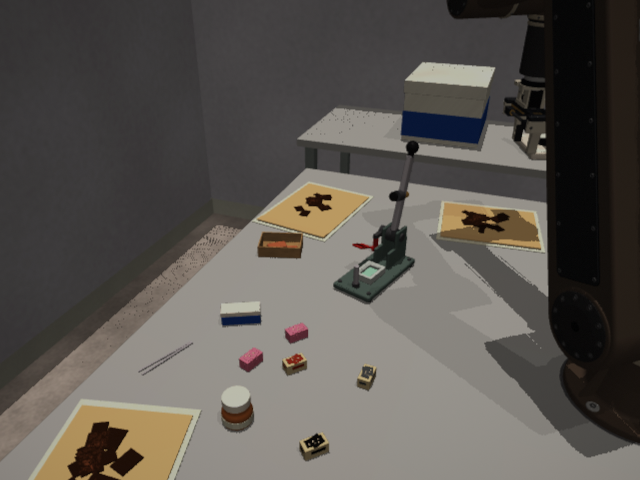

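Candidates in the top view: red-brown in cream at (259,254); pink at (252,217) and (299,240); grey chip at (265,319); black chip at (181,301). The (259,254) block fits the description: pale resin with a red-brown sherd. I'll confirm it with a crop and measure it.

Run:
```python
from h import *
t=cv2.imread("pics/t0.png"); s=cv2.imread("pics/s0.png")
a=cv2.resize(t[195:285,220:320],(400,360),interpolation=cv2.INTER_CUBIC)
b=cv2.resize(t[235:335,365:495],(400,308),interpolation=cv2.INTER_CUBIC)
c=cv2.resize(s[320:400,230:330],(400,320),interpolation=cv2.INTER_CUBIC); d=cv2.resize(s[210:310,325:425],(400,280)) 
o=np.zeros((600,800,3),np.uint8); o[:300,:400]=a[60:]; o[:300,400:]=b[:300]; o[300:,:400]=c[:300]; o[300:580,400:]=d
cv2.imwrite("pics/c0.png",np.clip(o*1.6,0,255).astype(np.uint8))
for uv,z in [((259,254),22),((420,280),34),((388,248),18),((375,291),18),((473,320),18),((446,262),68),((557,299),293)]: print(uv,onz("top",uv,z).round(1))
# sample blob
hsv=cv2.cvtColor(t,cv2.COLOR_BGR2HSV); print(hsv[244:265:2,246:274:3,1])
print(hsv[244:265:2,246:274:3,2])
```

```text
(259, 254) [595.5 157.5  22. ]
(420, 280) [ 540.8 -181.    34. ]
(388, 248) [ 609.9 -118.2   18. ]
(375, 291) [518.4 -89.   18. ]
(473, 320) [ 459.5 -291.5   18. ]
(446, 262) [ 574.9 -227.3   68. ]
(557, 299) [ 497.  -326.8  293. ]
[[ 15  11  13  29  14  13  15  15  13  15]
 [ 13  11  27  55  40  13  13  15  13  13]
 [ 13  15  50 137  58  28  13  13  11  13]
 [ 13  37  88 189 123  75  19  15  13  13]
 [ 13  50 142 184 127 147 118  20  15  13]
 [ 13  23  81 191 189 177 175  44  13  13]
 [ 13  15  58 183 156 130 162  44  19  13]
 [ 13  13  19 129 178 165  94  51  25  13]
 [ 13  13  13  22  83 146  48  57  13  13]
 [ 15  13  15  13  25  51  54  18  13  13]
 [ 13  15  11  13  15  38  37  13  13  15]]
[[120 119 119 123 112 119 120 119 119 120]
 [119 119 124 134 121 114 119 120 120 119]
 [119 120 133 128 132 109 117 119 119 119]
 [120 125 133 127 129 126 108 119 119 119]
 [119 127 129 126 130 128 119 113 119 120]
 [119 109 129 124 127 128 127 116 114 119]
 [119 119 114 127 129 124 129 132 108 119]
 [119 120 118 113 129 128 127 119  91 119]
 [119 119 119 106 126 126 132  72 115 120]
 [120 120 120 119 111 131  95 101 119 120]
 [119 120 119 119 118 102  75 117 120 120]]
```

View pics/c0.png

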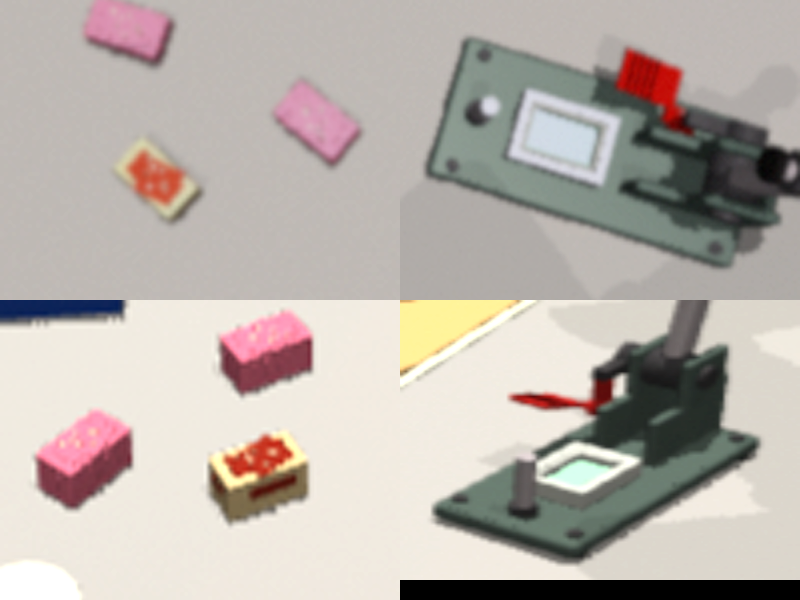

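The crop confirms it: the block at (259,254) in the top view has pale resin and a red-brown sherd, and its two neighbours are plain pink. The recess plate is at about (420,280), and the catch tab at about (446,262).

```bash
cat > m.py <<'E'
from h import *
def big(m):
    c,_=cv2.findContours(m.astype(np.uint8),cv2.RETR_EXTERNAL,cv2.CHAIN_APPROX_NONE); return max(c,key=cv2.contourArea)
def rect(n,cnt,z,k,off):
    w=np.array([onz(n,(np.array(p)/k-0.5+0.5/k+off),z)[:2] for p in cnt.reshape(-1,2)],np.float32)
    (c,(a,b),g)=cv2.minAreaRect(w); 
    if a<b: a,b,g=b,a,g+90
    return np.round(c,1),round(a,1),round(b,1),round(g%180,1)
def crop(im,x0,y0,x1,y1,k=6): return cv2.resize(im[y0:y1,x0:x1],None,fx=k,fy=k,interpolation=cv2.INTER_CUBIC),np.array([x0,y0])
E
python3 - <<'E'
from m import *
t=cv2.imread("pics/t0.png"); k=6
i,o=crop(t,235,235,285,275); h=cv2.cvtColor(i,cv2.COLOR_BGR2HSV)
c=big((h[...,1]>32)&(h[...,2]>112)); print("sample",rect("top",c,22,k,o))
i,o=crop(t,390,255,445,305); h=cv2.cvtColor(i,cv2.COLOR_BGR2HSV); g=h[...,2]
for th in(115,125): print("plate",rect("top",big(g>th),34,k,o))
i,o=crop(t,360,235,500,335); h=cv2.cvtColor(i,cv2.COLOR_BGR2HSV)
m=(h[...,0]>60)&(h[...,0]<100)&(h[...,1]>45); c=big(m); print("base",rect("top",c,18,k,o))
r=(h[...,1]>180)&((h[...,0]<8)|(h[...,0]>172)); print("tab",rect("top",big(r),60,k,o))
s=cv2.imread("pics/s0.png")
i,o2=crop(s,270,340,320,380); h=cv2.cvtColor(i,cv2.COLOR_BGR2HSV); m2=(h[...,1]>60)&(h[...,2]>30)
cv2.imwrite("pics/d.png",np.hstack([cv2.resize((m*255).astype(np.uint8),(400,300)),cv2.resize((m2*255).astype(np.uint8),(400,300))]))
# side view: plate
i,o2=crop(s,345,255,395,295); h=cv2.cvtColor(i,cv2.COLOR_BGR2HSV)
for th in (100,130): 
    c=big(h[...,2]>th); print("plate side",rect("side",c,34,k,o2))
E
```

```text
sample (array([595.7, 159.5]), 42.0, 27.2, 51.4)
plate (array([ 543.1, -177.1]), 65.8, 47.9, 72.5)
plate (array([ 543.1, -177.1]), 64.5, 46.5, 72.6)
base (array([ 497.6, -264.7]), 19.4, 9.0, 106.6)
tab (array([ 570.4, -234.4]), 55.9, 37.2, 67.7)
plate side (array([ 543.3, -178.3]), 70.5, 50.4, 72.5)
plate side (array([ 543.2, -178. ]), 66.3, 48.2, 73.4)
```

View pics/d.png

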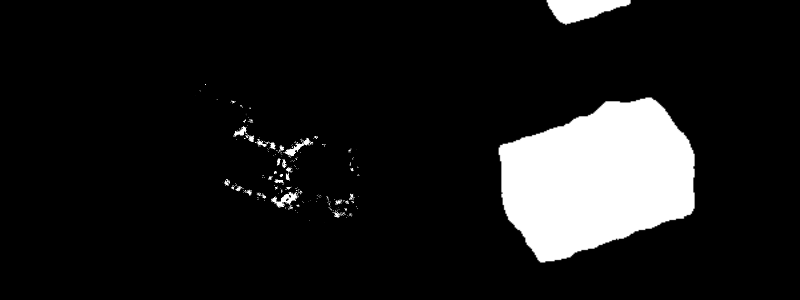

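Sample at about (596,160), long axis 51°. The nest is at (543.1,-177.5) and the press x axis at -107.5°. I'm moving above the sample, going over the parked knob.

play_rows(
  increments=[
    [[0, 0, 30], 0],
    [[0, 0, 70], 0],
    [[5, 10, 110], 0],
    [[20, 45, 120], 0.05],
    [[37, 85, 120], 0.1],
    [[55, 125, 120], 0.15],
    [[72, 165, 120], 0.2],
    [[90, 205, 120], 0.25],
    [[107, 245, 120], 0.3],
    [[125, 285, 120], 0.35],
  ],
  claw=0,
)

```text
clock: 1.1
tcp_pos: [375.3, -340.1, 360.3]
eef_rot: [1.124, -2.934, -0.001]
wrist_force: [1.5, -0.1, 0.6]
opening: 1.002
grasp_force: 0.0
```

play_rows(
  increments=[
    [[18, 40, 0], 0.05],
    [[36, 80, 0], 0.1],
    [[54, 120, 0], 0.167],
    [[72, 160, 0], 0.167],
    [[90, 200, 0], 0.167],
    [[108, 240, -10], 0.167],
    [[126, 280, -40], 0.167],
    [[144, 320, -80], 0.167],
    [[162, 360, -120], 0.167],
    [[180, 400, -150], 0.167],
  ],
)

```text
clock: 2.1
tcp_pos: [546.7, 41.3, 223.7]
eef_rot: [1.362, -2.83, -0.001]
wrist_force: [1.2, -1.1, 1.1]
opening: 0.999
grasp_force: 0.0
```

play_rows(
  increments=[
    [[20, 45, -30], 0],
    [[41, 102, -60], 0],
    [[41, 102, -80], 0],
    [[41, 102, -100], 0],
    [[41, 102, -110], 0],
    [[41, 102, -110], 0],
  ],
)

```text
clock: 2.7
tcp_pos: [587.0, 141.3, 113.8]
eef_rot: [1.36, -2.828, 0.0]
wrist_force: [0.0, -1.0, 0.6]
opening: 1.002
grasp_force: 0.0
```

Run:
```python
from m import *
s=robot.read_state(); print(s["clock"],s["tcp_pos"],s["eef_rot"],s["wrist_force"])
a=snap("side","s1.png"); 
t=snap("top","t1.png")
cv2.imwrite("pics/c1.png",np.hstack([cv2.resize(a[290:410,230:350],(400,400)),cv2.resize(t[200:300,210:310],(400,400))]))
```

```text
2.7 [587.04611546 141.29916065 113.81195885] [ 1.36023399e+00 -2.82817885e+00  2.50133468e-04] [ 0.04089143 -1.00140888  0.55840587]
```

View pics/c1.png

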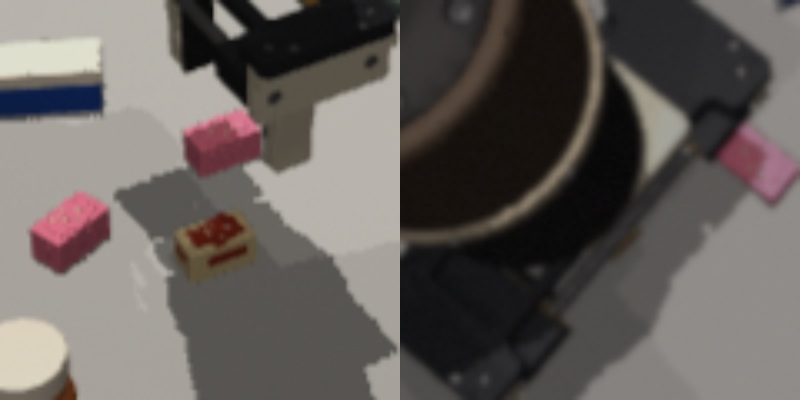

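Run:
```python
from m import *
B,R,L=[onz("side",p,0)[:2] for p in((287.6,375.1),(306.75,368.3),(283.1,368.3))]
print(B,R,L,"c",(L+R)/2,"len",np.linalg.norm(R-B),np.linalg.norm(L-B),"ang",np.degrees(np.arctan2(*(R-B)[::-1])),np.degrees(np.arctan2(*(L-B)[::-1])))
l,r=[onz("side",p,22)[:2] for p in((282.5,359.6),(306.8,360.3))]; print("top c",(l+r)/2)
for p in((252,217),(299,240)): print("pink",onz("top",p,22))
# top view: red sherd-independent: saturation mask w/out V limit incl. near sides -> bottom edge
t=cv2.imread("pics/t0.png"); i,o=crop(t,235,235,285,275); h=cv2.cvtColor(i,cv2.COLOR_BGR2HSV)
for sv,vv in((32,112),(32,119),(28,122)):
    c=big((h[...,1]>sv)&(h[...,2]>vv)); print(rect("top",c,22,6,o))
```

```text
[600.34811524 180.39894374] [573.34358608 150.68289192] [615.54940413 166.79550049] c [594.44649511 158.73919621] len 40.1533103309324 20.39933459859787 ang -132.26306367640177 -41.824963283408685
top c [594.21553921 159.72076232]
pink [676.13256602 175.17185295  22.        ]
pink [626.00993237  72.5147696   22.        ]
(array([595.7, 159.5]), 42.0, 27.2, 51.4)
(array([596.3, 159.6]), 41.0, 24.0, 47.8)
(array([596.8, 159.5]), 41.5, 22.6, 48.8)
```

play_rows(
  increments=[
    [[0, 0, 0], -0.045],
    [[0, 0, 0], -0.045],
    [[0, 0, 0], -0.045],
    [[0, 0, 0], -0.045],
  ],
  claw=90,
)

```text
clock: 3.2
tcp_pos: [588.4, 141.9, 116.3]
eef_rot: [-1.298, 2.859, 0.0]
wrist_force: [-0.2, -0.4, -0.4]
opening: 0.698
grasp_force: 0.0
```

play_rows(
  increments=[
    [[3, 9, -15], 0],
    [[7, 17.7, -35], 0],
    [[7, 17.7, -55], 0],
    [[7, 17.7, -70], 0],
    [[7, 17.7, -80], 0],
    [[7, 17.7, -88], 0],
    [[7, 17.7, -90], 0],
    [[7, 17.7, -90], 0],
  ],
)

```text
clock: 4.0
tcp_pos: [595.2, 159.7, 25.3]
eef_rot: [1.298, -2.861, 0.0]
wrist_force: [0.4, 0.8, -0.4]
opening: 0.646
grasp_force: 0.0
```

play_rows(
  increments=[
    [[0, 0, 0], 0],
    [[0, 0, 0], 0],
    [[0, 0, 0], 0],
    [[0, 0, 0], 0],
    [[0, 0, 0], 0],
    [[0, 0, 0], 0],
  ],
  claw=255,
)

```text
clock: 4.6
tcp_pos: [595.2, 159.7, 25.7]
eef_rot: [-1.298, 2.861, -0.0]
wrist_force: [-0.6, -0.5, 0.8]
opening: 0.271
grasp_force: 30.0
```

play_rows(
  increments=[
    [[0, 0, 20], 0],
    [[0, 0, 60], 0],
    [[0, -10, 100], 0.05],
    [[-6, -45, 110], 0.1],
    [[-12, -85, 110], 0.2],
    [[-18, -125, 110], 0.3],
    [[-25, -165, 110], 0.414],
    [[-31, -205, 110], 0.414],
    [[-37, -245, 110], 0.414],
    [[-44, -285, 110], 0.414],
  ],
)

```text
clock: 5.6
tcp_pos: [550.5, -126.8, 135.5]
eef_rot: [-1.858, 2.533, -0.0]
wrist_force: [0.0, -1.1, -0.6]
opening: 0.265
grasp_force: 30.0
```

play_rows(
  increments=[
    [[-4, -25, 0], 0],
    [[-8, -52, 0], 0],
    [[-8, -52, 0], 0],
    [[-8, -52, 0], 0],
    [[-8, -52, 0], 0],
  ],
)

```text
clock: 6.1
tcp_pos: [543.1, -176.9, 135.3]
eef_rot: [1.858, -2.533, -0.0]
wrist_force: [-0.1, 1.1, -0.5]
opening: 0.271
grasp_force: 30.0
```

Run:
```python
from m import *
s=robot.read_state(); print(s["clock"],s["tcp_pos"],s["eef_rot"],s["opening"]); r=s["eef_rot"]; print(np.degrees(2*np.arctan2(r[1],r[0])-90)%180)
```

```text
6.1 [ 543.06932005 -176.92291469  135.30716672] [ 1.85840793e+00 -2.53292373e+00 -2.11281334e-04] 0.27125132480622544
135.9148901945755
```

play_rows(
  increments=[
    [[0, 0, -20], 0],
    [[0, 0, -40], 0],
    [[0, 0, -55], 0],
    [[0, 0, -60], 0],
    [[0, 0, -60], 0],
    [[0, 0, -60], 0],
  ],
)

```text
clock: 6.7
tcp_pos: [543.7, -177.0, 76.1]
eef_rot: [-1.859, 2.532, -0.001]
wrist_force: [0.5, 0.1, -0.3]
opening: 0.273
grasp_force: 30.0
```

Run:
```python
from m import *
s=robot.read_state(); print(s["clock"],s["tcp_pos"],s["wrist_force"])
a=snap("side","s2.png"); cv2.imwrite("pics/c2.png",np.clip(cv2.resize(a[215:305,320:430],(792,594),interpolation=cv2.INTER_CUBIC)*1.5,0,255).astype(np.uint8))
```

```text
6.7 [ 543.66597588 -176.97404255   76.05923407] [ 0.47803498  0.07460827 -0.26243889]
```

View pics/c2.png

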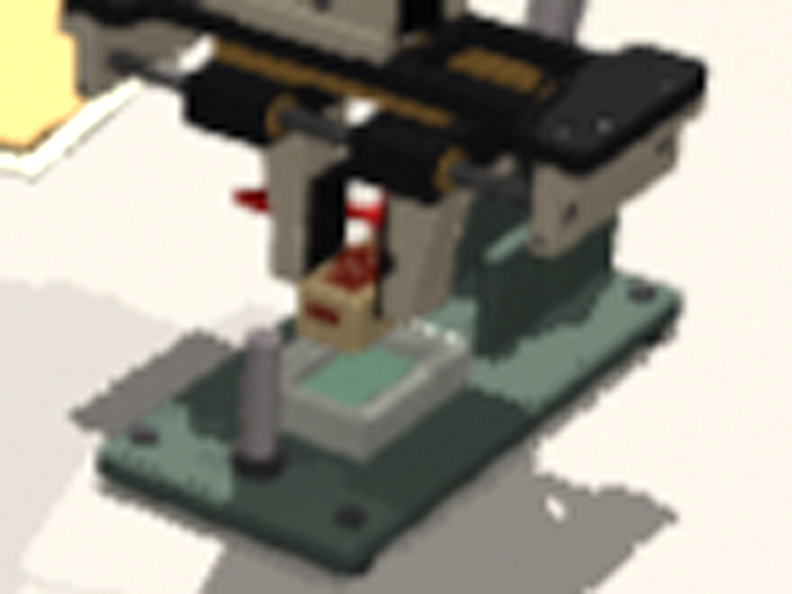

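The image shows the block hanging over the recess, with its front-bottom corners at about (300,330) and (360,350) in the crop. I'll compare those with the plate, using the same camera.

Run:
```python
from m import *
g=np.radians(-107.5); X=np.array([np.cos(g),np.sin(g)]); Y=np.array([-X[1],X[0]]); C=np.array([543.2,-177.6])
def w(x,y,z): return np.r_[C+x*X+y*Y,z]
def pc(P): u=proj("side",P); return ((u-[320,215]+.5)*[7.2,6.6]-.5).round(0)
for z in(50.4,72.4): print([pc(w(-21,y,z)) for y in(12,-12)])
print("plate top corners",[pc(w(x,y,34)) for x,y in((-33,24),(-33,-24),(33,-24))])
for p in((300,330),(360,350)):
    uv=(np.array(p)+.5)/[7.2,6.6]+[320,215]-.5; q=onz("side",uv,50.4)[:2]-C; print(p,"press xy",q@X,q@Y)
a=cv2.imread("pics/s2.png"); h=cv2.cvtColor(a[215:305,320:430],cv2.COLOR_BGR2HSV)
m=(h[...,0]>12)&(h[...,0]<28)&(h[...,1]>70); m[:,:38]=0;m[:38]=0;m[:, 56:]=0;m[55:]=0
b=cv2.resize(m.astype(np.uint8)*255,(792,594),interpolation=cv2.INTER_CUBIC); c=big(b>127); print(cv2.approxPolyDP(c,8,True).reshape(-1,2).tolist())
```

```text
[array([295., 335.]), array([357., 358.])]
[array([298., 282.]), array([361., 305.])]
plate top corners [array([241., 377.]), array([365., 424.]), array([474., 344.])]
(300, 330) press xy -16.92462570111037 12.663161983729896
(360, 350) press xy -15.862942683220156 -9.812431619276893
[[312, 264], [295, 320], [304, 335], [363, 349], [395, 321], [380, 312], [379, 284], [342, 291], [323, 281], [330, 258]]
```

play_rows(
  increments=[
    [[0.2, 1, -5], 0],
    [[0.2, 1, -10], 0],
    [[0.2, 1, -13], 0],
    [[0.2, 1, -15], 0],
    [[0.2, 1, -17], 0],
    [[0.2, 1, -19], 0],
    [[0.2, 1, -20], 0],
    [[0.2, 1, -20], 0],
  ],
)

```text
clock: 7.55
tcp_pos: [543.2, -176.3, 55.2]
eef_rot: [1.858, -2.533, -0.0]
wrist_force: [0.5, -0.1, -0.1]
opening: 0.271
grasp_force: 30.0
```

play_rows(
  increments=[
    [[0, 0, -1], 0],
    [[0, 0, -2], 0],
    [[0, 0, -3], 0],
    [[0, 0, -4], 0],
    [[0, 0, -5], 0],
    [[0, 0, -5], 0],
  ],
)

```text
clock: 8.15
tcp_pos: [543.2, -176.3, 50.2]
eef_rot: [1.858, -2.533, -0.0]
wrist_force: [-0.3, 1.0, -0.7]
opening: 0.269
grasp_force: 30.0
```

play_rows(
  increments=[
    [[0, 0, -0.5], 0],
    [[0, 0, -1], 0],
    [[0, 0, -1.5], 0],
    [[0, 0, -1.5], 0],
  ],
)

```text
clock: 8.55
tcp_pos: [543.3, -176.3, 49.6]
eef_rot: [-1.858, 2.533, -0.0]
wrist_force: [-2.9, 1.8, 7.3]
opening: 0.268
grasp_force: 30.0
```

It touched the glass with 7 N at the expected height. I'm releasing it.

play_rows(
  increments=[
    [[0, 0, 1], 0],
    [[0, 0, 1], 0],
    [[0, 0, 1], 0],
    [[0, 0, 1], 0],
  ],
  claw=145,
)

```text
clock: 8.95
tcp_pos: [543.2, -176.3, 49.8]
eef_rot: [1.858, -2.533, -0.0]
wrist_force: [0.2, -0.2, 0.5]
opening: 0.429
grasp_force: 0.0
```

play_rows(
  increments=[
    [[0, 0, 10], 0],
    [[0, 0, 30], 0],
    [[0, 0, 50], 0],
    [[0, 0, 80], 0],
    [[0, 0, 100], 0],
    [[0, 0, 100], 0],
  ],
)

```text
clock: 9.55
tcp_pos: [545.2, -176.6, 154.0]
eef_rot: [-1.856, 2.529, -0.007]
wrist_force: [-0.0, -0.3, -0.8]
opening: 0.43
grasp_force: 0.0
```

play_rows(
  increments=[
    [[8, 12, 0], 0.14],
    [[16, 24, 0], 0.28],
    [[24, 38, 0], 0.42],
    [[32, 50, 0], 0.56],
    [[40, 65, 0], 0.7],
    [[48, 80, 0], 0.84],
    [[56, 95, 0], 0.98],
    [[60, 100, 0], 1.12],
    [[60, 100, 0], 1.26],
    [[60, 100, 0], 1.4],
  ],
  claw=255,
)

```text
clock: 10.55
tcp_pos: [603.1, -76.0, 149.6]
eef_rot: [3.055, -0.731, -0.001]
wrist_force: [0.7, 0.2, -0.5]
opening: 0.005
grasp_force: 0.0
```

Run:
```python
from m import *
s=robot.read_state(); print(s["clock"],s["tcp_pos"],s["eef_rot"],s["joint_pos"],s["opening"])
a=snap("side","s3.png"); t=snap("top","t3.png")
A=cv2.resize(a[215:305,320:430],(400,300),interpolation=cv2.INTER_CUBIC); B=cv2.resize(t[245:320,375:475],(400,300),interpolation=cv2.INTER_CUBIC)
cv2.imwrite("pics/c3.png",np.clip(np.hstack([A,B])*1.4,0,255).astype(np.uint8))
```

```text
10.55 [603.07872245 -76.01420462 149.61379494] [ 3.05520683e+00 -7.30740280e-01 -1.13413191e-03] [ 1.95572920e-01  3.22103725e-01 -2.62341509e-01 -1.29928688e-04
 -9.87095829e-01  9.05758593e-01] 0.004879924623072026
```

View pics/c3.png

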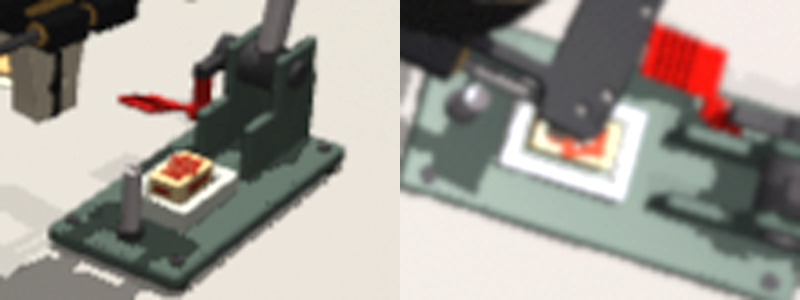

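The block sits level in the recess with the catch still on. Next is the catch tab, at about (446,260) in the top view, which matches the computed (580,-226).

play_rows(
  increments=[
    [[-1, -15, 0], 0.08],
    [[-3, -35, 0], 0.164],
    [[-6, -65, 0], 0.164],
    [[-9, -95, 0], 0.164],
    [[-12, -125, 0], 0.164],
    [[-14, -149.5, 0], 0.164],
    [[-14, -149.5, -15], 0.164],
    [[-14, -149.5, -35], 0.164],
    [[-14, -149.5, -40], 0.164],
    [[-14, -149.5, -40], 0.164],
  ],
)

```text
clock: 11.65
tcp_pos: [588.6, -225.8, 109.1]
eef_rot: [3.103, -0.492, -0.003]
wrist_force: [0.3, 0.2, 0.4]
opening: 0.005
grasp_force: 0.0
```

play_rows(
  increments=[
    [[0, 0, -5], 0],
    [[0, 0, -10], 0],
    [[0, 0, -15], 0],
    [[0, 0, -20], 0],
    [[0, 0, -24], 0],
    [[0, 0, -28], 0],
    [[0, 0, -32], 0],
    [[0, 0, -34], 0],
  ],
)

```text
clock: 12.45
tcp_pos: [589.4, -225.8, 75.6]
eef_rot: [-3.103, 0.488, -0.0]
wrist_force: [1.4, 0.4, 2.3]
opening: 0.003
grasp_force: 0.6
```

play_rows(
  increments=[
    [[0, 0, -3], 0],
    [[0, 0, -6], 0],
    [[0, 0, -9], 0],
    [[0, 0, -12], 0],
    [[0, 0, -14], 0],
    [[0, 0, -16], 0],
  ],
)

```text
clock: 13.05
tcp_pos: [589.3, -226.0, 59.8]
eef_rot: [3.103, -0.488, 0.0]
wrist_force: [1.2, -1.3, 2.8]
opening: 0.004
grasp_force: 1.3
```

play_rows(
  increments=[
    [[0, 0, -1], 0],
    [[0, 0, -2], 0],
    [[0, 0, -3], 0],
    [[0, 0, -3], 0],
  ],
)

```text
clock: 13.45
tcp_pos: [589.1, -225.9, 56.8]
eef_rot: [3.103, -0.488, -0.0]
wrist_force: [0.5, -0.0, 1.3]
opening: 0.011
grasp_force: 0.6
```

play_rows(
  increments=[
    [[0, 0, -1], 0],
    [[0, 0, -2], 0],
    [[0, 0, -3], 0],
    [[0, 0, -3], 0],
  ],
)

```text
clock: 13.85
tcp_pos: [589.2, -225.8, 53.8]
eef_rot: [3.103, -0.488, -0.0]
wrist_force: [-0.7, -0.1, 2.0]
opening: 0.007
grasp_force: 0.9
```

play_rows(
  increments=[
    [[2, -0.6, 0], 0],
    [[4, -1.2, 0], 0],
    [[4, -1.2, -1], 0],
    [[4, -1.2, -2], 0],
    [[4, -1.2, -2], 0],
  ],
)

```text
clock: 14.35
tcp_pos: [593.2, -227.0, 52.9]
eef_rot: [3.103, -0.487, -0.0]
wrist_force: [-5.0, 3.0, 11.9]
opening: 0.004
grasp_force: 5.5
```

play_rows(
  increments=[
    [[0, 0, -1], 0],
    [[0, 0, -1.5], 0],
    [[0, 0, -2], 0],
    [[0, 0, -2], 0],
  ],
)

```text
clock: 14.75
tcp_pos: [593.2, -227.2, 52.3]
eef_rot: [3.103, -0.487, 0.001]
wrist_force: [-7.2, 4.2, 22.4]
opening: 0.006
grasp_force: 10.3
```

It reached its stop: the force rose to 22 N at the expected height. I'm retreating upward and turning for the knob.

play_rows(
  increments=[
    [[0, 0, 10], 0],
    [[0, 0, 40], 0],
    [[0, 0, 80], 0],
    [[0, 0, 120], 0],
    [[0, 0, 160], 0],
    [[0, 0, 200], 0],
    [[0, 0, 240], 0],
    [[0, 0, 280], 0],
    [[0, 0, 297], 0],
    [[0, 0, 297], 0],
  ],
)

```text
clock: 15.75
tcp_pos: [594.6, -227.4, 350.5]
eef_rot: [3.103, -0.488, 0.01]
wrist_force: [-0.5, 0.5, -0.0]
opening: 0.004
grasp_force: 0.0
```

play_rows(
  increments=[
    [[0, 0, 0], -0.14],
    [[0, 0, 0], -0.28],
    [[-10, -10, 0], -0.42],
    [[-20, -20, 0], -0.56],
    [[-30, -30, 0], -0.7],
    [[-40, -40, 0], -0.84],
    [[-50, -50, 0], -0.98],
    [[-60, -60, 0], -1.12],
    [[-70, -70, 0], -1.26],
    [[-80, -80, 0], -1.4],
  ],
  claw=60,
)

```text
clock: 16.75
tcp_pos: [512.7, -307.3, 345.5]
eef_rot: [2.052, -2.378, -0.002]
wrist_force: [-0.9, 0.7, -0.0]
opening: 0.759
grasp_force: 0.0
```

Run:
```python
from m import *
s=robot.read_state(); r=s["eef_rot"]; print(s["clock"],s["tcp_pos"],r,(np.degrees(2*np.arctan2(r[1],r[0]))-90)%180,s["joint_pos"],s["opening"])
a=snap("side","s4.png"); cv2.imwrite("pics/c4.png",np.clip(np.hstack([cv2.resize(a[60:300,320:480],(400,600)),cv2.resize(a[205:305,330:430],(400,400)).repeat(1,0) if 0 else cv2.copyMakeBorder(cv2.resize(a[205:305,330:430],(400,400)),0,200,0,0,cv2.BORDER_CONSTANT)])*1.4,0,255).astype(np.uint8))
h=cv2.cvtColor(a[60:300,320:480],cv2.COLOR_BGR2HSV)
```

```text
16.75 [ 512.73114611 -307.25998873  345.54268681] [ 2.05217498e+00 -2.37794880e+00 -2.23434379e-03] 171.5885289880537 [-2.13487956e-01  1.84208626e-01  9.54987799e-03 -4.12096831e-04
 -1.39761277e+00  6.67514035e-02] 0.7585556272700037
```

View pics/c4.png

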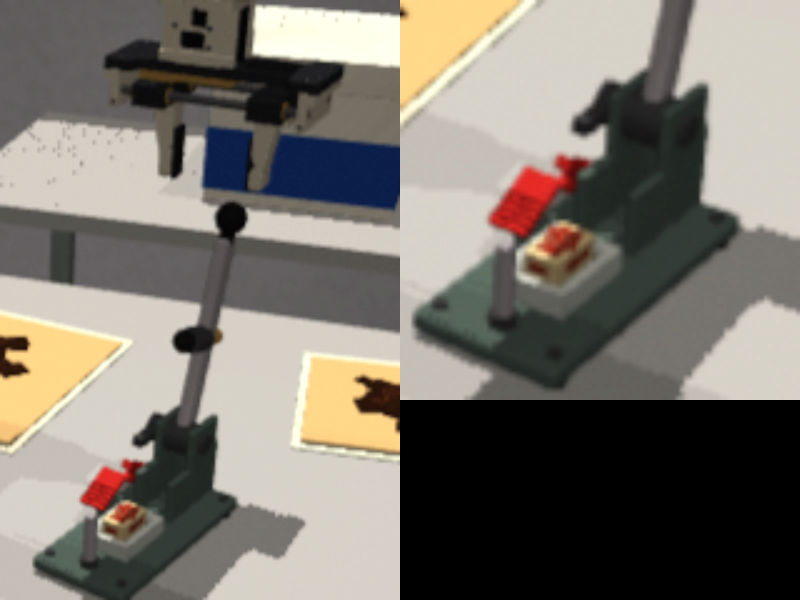

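The catch tab is down, the lever is still parked, and the block is seated. The knob shows at about (412,147) in the side view. Now grasping it.

play_rows(
  increments=[
    [[-8, -10, 0], -0.1],
    [[-16.2, -19.3, 0], -0.159],
    [[-16.2, -19.3, 0], -0.159],
    [[-16.2, -19.3, -15], -0.159],
    [[-16.2, -19.3, -30], -0.159],
    [[-16.2, -19.3, -45], -0.159],
    [[-16.2, -19.3, -55], -0.159],
    [[-16.2, -19.3, -57], -0.159],
    [[-16.2, -19.3, -57], -0.159],
  ],
)

```text
clock: 17.7
tcp_pos: [497.2, -326.2, 289.7]
eef_rot: [1.865, -2.527, -0.001]
wrist_force: [0.0, -0.8, 0.7]
opening: 0.766
grasp_force: 0.0
```

play_rows(
  increments=[
    [[0, 0, 0], 0],
    [[0, 0, 0], 0],
    [[0, 0, 0], 0],
    [[0, 0, 0], 0],
    [[0, 0, 0], 0],
    [[0, 0, 0], 0],
  ],
  claw=255,
)

```text
clock: 18.3
tcp_pos: [496.7, -326.3, 290.0]
eef_rot: [1.864, -2.528, -0.001]
wrist_force: [-0.9, 1.1, 1.1]
opening: 0.32
grasp_force: 30.0
```

Run:
```python
from m import *
s=robot.read_state(); r=s["eef_rot"]; p=s["tcp_pos"];print(s["clock"],p,(np.degrees(2*np.arctan2(r[1],r[0]))-90)%180,s["opening"]*88,s["grasp_force"],s["wrist_force"])
g=np.radians(-107.5);X=np.array([np.cos(g),np.sin(g)])
def k(q): a=np.radians(105)-q; return np.r_[-215*np.cos(a)*X,215*np.sin(a)]
for q in np.r_[np.arange(0,1.81,.12),1.833,1.85]: print(round(q,2),(k(q)-k(0)).round(1).tolist())
```

```text
18.3 [ 496.65594568 -326.32062633  289.98203286] 162.8108570539647 28.197824126734155 30.00097543001175 [-0.87078336  1.140325    1.13687722]
0.0 [0.0, 0.0, 0.0]
0.12 [7.6, 24.1, 5.2]
0.24 [15.3, 48.6, 7.3]
0.36 [23.1, 73.2, 6.3]
0.48 [30.7, 97.5, 2.2]
0.6 [38.2, 121.1, -4.9]
0.72 [45.3, 143.8, -14.9]
0.84 [52.1, 165.1, -27.6]
0.96 [58.3, 184.9, -43.0]
1.08 [63.9, 202.7, -60.7]
1.2 [68.9, 218.4, -80.6]
1.32 [73.1, 231.8, -102.2]
1.44 [76.5, 242.5, -125.4]
1.56 [79.0, 250.5, -149.8]
1.68 [80.6, 255.7, -175.0]
1.8 [81.4, 258.0, -200.7]
1.83 [81.4, 258.1, -207.8]
1.85 [81.4, 258.1, -211.4]
```

The knob is held. I'm pulling along the arc.

play_rows(
  increments=[
    [[3.8, 12, 3], 0],
    [[7.6, 24.1, 5.2], 0],
    [[15.3, 48.6, 7.3], 0],
    [[23.1, 73.2, 6.3], 0],
    [[30.7, 97.5, 2.2], 0],
    [[38.2, 121.1, -4.9], 0],
    [[45.3, 143.8, -14.9], 0],
    [[52.1, 165.1, -27.6], 0],
    [[58.3, 184.9, -43], 0],
    [[58.3, 184.9, -43], 0],
  ],
)

```text
clock: 19.3
tcp_pos: [555.3, -138.1, 245.5]
eef_rot: [1.867, -2.526, -0.003]
wrist_force: [-4.0, 0.9, 3.9]
opening: 0.324
grasp_force: 30.0
```

play_rows(
  increments=[
    [[5.6, 17.8, -17.7], 0],
    [[10.6, 33.5, -37.6], 0],
    [[14.8, 46.9, -59.2], 0],
    [[18.2, 57.6, -82.4], 0],
    [[20.7, 65.6, -106.8], 0],
    [[22.3, 70.8, -132], 0],
    [[23, 72.5, -148], 0],
    [[23.1, 73.1, -158], 0],
    [[23.1, 73.2, -162], 0],
    [[23.1, 73.2, -162], 0],
  ],
)

```text
clock: 20.3
tcp_pos: [577.7, -66.5, 84.5]
eef_rot: [1.865, -2.527, -0.003]
wrist_force: [-5.9, 7.2, 6.8]
opening: 0.324
grasp_force: 30.0
```

play_rows(
  increments=[
    [[0, 0, -1.5], 0],
    [[0, 0, -3], 0],
    [[0, -0.5, -4], 0],
    [[0, -1, -4], 0],
    [[0, -1, -4], 0],
  ],
)

```text
clock: 20.8
tcp_pos: [577.9, -66.6, 81.3]
eef_rot: [-1.865, 2.527, 0.003]
wrist_force: [-6.6, 11.3, 8.7]
opening: 0.322
grasp_force: 30.0
```

play_rows(
  increments=[
    [[0, 0, -1], 0],
    [[0, 0, -2], 0],
    [[0, 0, -2], 0],
    [[0, 0, -2], 0],
  ],
)

```text
clock: 21.2
tcp_pos: [577.8, -66.7, 79.4]
eef_rot: [-1.865, 2.527, 0.003]
wrist_force: [-7.8, 11.1, 8.9]
opening: 0.321
grasp_force: 30.0
```

Run:
```python
from m import *
s=robot.read_state(); print(s["clock"],s["tcp_pos"],s["wrist_force"],s["grasp_force"])
a=snap("side","s5.png"); t=snap("top","t5.png")
cv2.imwrite("pics/c5.png",np.clip(np.hstack([cv2.resize(a[190:310,315:435],(400,400),interpolation=cv2.INTER_CUBIC),cv2.resize(t[240:340,370:470],(400,400),interpolation=cv2.INTER_CUBIC)])*1.4,0,255).astype(np.uint8))
```

```text
21.2 [577.83013665 -66.65626309  79.35491099] [-7.78907091 11.06871204  8.91094007] 30.001237392425537
```

View pics/c5.png

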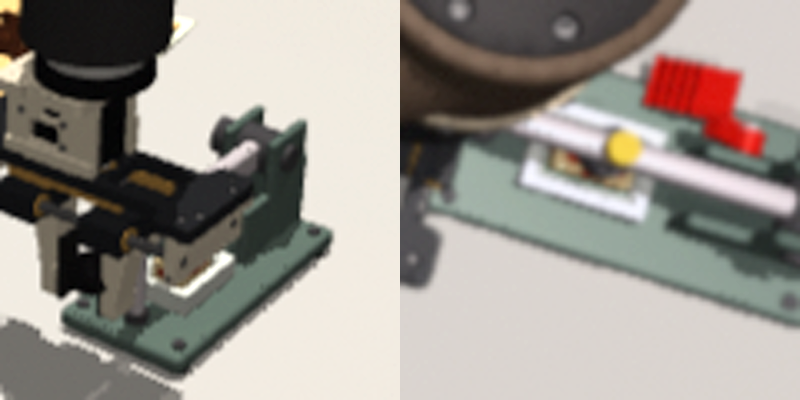

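Force hasn't risen yet, so the stop isn't certain. I'll relieve the sideways load and push further.

play_rows(
  increments=[
    [[-0.6, 1.2, -1], 0],
    [[-0.6, 1.2, -2], 0],
    [[-0.6, 1.2, -3], 0],
    [[-0.6, 1.2, -3], 0],
    [[-0.6, 1.2, -3], 0],
  ],
)

```text
clock: 21.8
tcp_pos: [577.8, -66.5, 77.3]
eef_rot: [-1.865, 2.527, 0.001]
wrist_force: [-6.6, 4.8, 12.8]
opening: 0.322
grasp_force: 30.0
```

play_rows(
  increments=[
    [[0, 0, -1], 0],
    [[0, 0, -2], 0],
    [[0, 0, -3], 0],
    [[0, 0, -3], 0],
    [[0, 0, -3], 0],
  ],
)

```text
clock: 22.3
tcp_pos: [577.9, -66.6, 75.3]
eef_rot: [-1.865, 2.526, -0.0]
wrist_force: [-10.3, 5.4, 21.5]
opening: 0.321
grasp_force: 30.0
```

Run:
```python
from m import *
s=robot.read_state(); print(s["clock"],s["tcp_pos"],s["wrist_force"],s["opening"])
g=np.radians(-107.5); X=np.array([np.cos(g),np.sin(g)]); Y=np.array([-X[1],X[0]]); C=np.array([543.2,-177.6])
w=lambda x,y,z: np.r_[C+x*X+y*Y,z]
a=snap("side","s6.png"); K=6; x0,y0=365,215
i=cv2.resize(a[y0:y0+60,x0:x0+60],None,fx=10,fy=10,interpolation=cv2.INTER_CUBIC); i=np.clip(i*1.4,0,255).astype(np.uint8)
def line(q,col):
    al=np.radians(105)-q
    for n in(11,-11):
        P=[w(100-r*np.cos(al)+n*np.sin(al)*0,-7,85+r*np.sin(al)+n*np.cos(al)) for r in(20,100)]
        p=[tuple(int(v) for v in (proj("side",v_)-[x0,y0]+.5)*10) for v_ in P]; print(q,n,p); cv2.line(i,p[0],p[1],col,1)
line(1.833,(0,0,255)); line(1.72,(255,0,0))
t=snap("top","t6.png"); b=np.clip(cv2.resize(t[240:320,370:470],(600,480)).astype(float)*1.4,0,255).astype(np.uint8)
cv2.imwrite("pics/c6.png",i)
```

```text
22.3 [577.90379963 -66.56228807  75.30765639] [-10.2512618    5.3915892   21.46229024] 0.32052090141348666
1.833 11 [(269, 198), (88, 330)]
1.833 -11 [(263, 277), (83, 412)]
1.72 11 [(270, 189), (93, 287)]
1.72 -11 [(264, 268), (87, 369)]
```

View pics/c6.png

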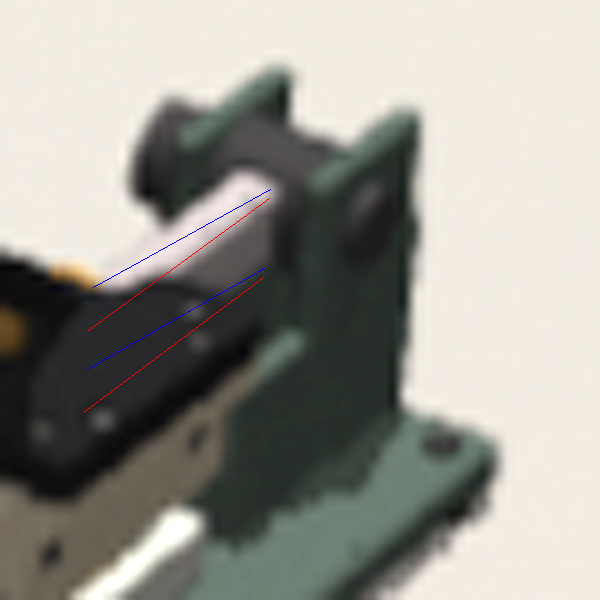

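The bar's edge runs along the computed level line at (88,330)–(269,198), and the push has risen to 21 N, well above the spring. So the lever is at its stop. Handing in.

```bash
python3 -c "
from rig import robot
print(robot.hand_in())"
```

```text
the job is handed in; nothing more can be done
None
```

I handed the job in at about 22 s with the sample seated on the glass, the catch flipped down, and the lever held at its stop by the knob (30 N grip, about 21 N push). The hand-in returned no verdict, and I had no direct reading of the foot's force on the block.

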